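# Ease open the touch-latched bit box

## Robot

A 6-joint arm with a two-finger parallel gripper is mounted at the origin on a cart in front of the work surface, level with it; the furniture and walls round the work are solid. World frame = base frame: x ahead of the robot, y to its left, z up, the work surface at z = 0. Lengths are in m, angles in rad, forces in N, time in s.
With the tool pointing down it reaches from about 0.3 to 0.825 m from the base axis. Payload 5.4 kg.
Tool frame: the origin (TCP) lies between the finger pads; the fingertips stand 14 mm ahead of it and the grasp point (between the pads) lies 5 mm behind it; z points along the fingers, y is the direction in which the jaws open and shut (so a half turn about z gives the same grasp; the last joint's range is limited). The gripper opens to 92 mm and grips with 3 to 60 N. Pads are 20 mm wide; open, the fingers measure 128 mm over their backs; the gripper's body (75 mm by 189 mm) begins 69 mm behind the grasp point.
Start: joints at [1.066, 0.158, 1.597, -0, 1.386, -0.21], TCP at [0.167, 0.55, 0.229] pointing down, gripper open.
Joint ranges: [-2.91, 2.91], [-0.94, 2.29], [0.18, 2.7], [-1.29, 4.43], [0.17, 2.64], [-3, 3]. Speed limits (rad/s): [2.57, 2.57, 3.14, 3.14, 3.14, 3.14].

## Interface

Orientations are given as a rotation vector (axis times angle).
In Python, from station import sense, capture, sign_off, regions_of gives the robot as it stands.
- The arm moves only by the tool send_rows, never from a script. Its argument "deltas" is a list that holds one entry, the list of rows, each a list of 7 numbers: the turn, a rotation vector about the world's x, y, z in units of 90 degrees (1.0 is 90 degrees), then the shift along the world's x, y, z in units of 600 mm (1.0 is 600 mm), then the opening, from -1 (shut) to 1 (fully open), so that 0 is half open. A call has 1 to 20 rows; each row is the pose to reach, as a shift and turn from the pose measured when the call began; what a row does not reach only later rows make up. A row lasts 1/8 s, in which the tool goes at most 62.5 mm and 10.7 degrees, less where a joint would pass 70% of its speed; a pose out of reach is approached as far as the arm can. A call with a number of a shift or a turn outside -1 to 1 is refused whole. A call with a gripper value outside its range is refused whole. The fingers move at their own pace and stop on an object; the grip force is fixed at half the most. Time passes only in rows, so rows that repeat a pose let the fingers close. It gives the time, the measured TCP pose, the force and the opening at its end, in the units of the state.
- sense(): the state, without advancing time (a new reading comes with each control period).
- capture(name): name is "scene" or "top" or "wrist"; returns a dict with "color" (400x640x3 uint8, red, green, blue), "camera_matrix" (3x3 intrinsics, pixels), "R" (3x3) and "t" (3): a world point X has camera coordinates R X + t. Camera axes: x right, y down, z forward; pixel columns grow to the right and rows downward; lengths in m; the calibration is good to about 2 mm. The wrist camera is an equidistant fisheye: a pixel r from the principal point sees the ray r / f radians off the axis. A picture is of the moment at which its call begins. There is no depth.
- sign_off(): hands the job in, once; it reports no verdict.
Trained networks look in the newest picture that a camera, given by its name, has taken for a name from the list of things; names that differ only in an ending like _2 or _b are one class to them, and where a whole thing is asked for, a point or a joint stands for the part that bears it (a point fixed in the world has none). Each returns a list of dicts, best first, with "confidence" (0 to 1); they miss things now and then, are a little off and sometimes report something else, mostly with a low value. They report only what shows in the picture. A call takes as long as a camera call.
- regions_of(camera, query): "region" (400x640 bool, what is visible of it) and "centre" ([column, row] in pixels, amid what is visible of it).
The state is a dict: "clock": time; "joint_pos": joint angles; "qd": joint speeds; "tau": joint torques, N m; "eef_pos": TCP position; "orientation": TCP orientation; "ft_force": force on the tool from outside, world axes, zero at the start; "moment": the same for the moment, N m; "width": finger opening in m.
Only numpy, scipy, OpenCV 4.12 (cv2) and the standard library are available. Lean on these libraries where they do the work, as an engineer would, in place of code of your own. Each camera call takes 0.05 s, during which the arm holds its last target.

## Task

Open the widest of the three low wooden bit boxes: press the front of its lid down until the touch latch clicks, then keep your fingertips on the sprung lid as it comes up and ease it to its open stop, so that it does not fly open. Leave it standing open and leave the two narrower boxes shut.

Things in the scene. Friction and masses are not known exactly. Their poses are not given: they have to be found in the camera images.
- wide_box: the widest wooden box, fixed: 170 mm deep (x), 135 mm wide (y), walls 85 mm high, 10 mm thick; the pale inset lid's top is 87 mm above the bench. Origin: centre of the underside. x runs from its front to the hinge side (away from the robot, give or take 15 degrees), y left, z up. Two other boxes look the same but are only 85 mm wide; the three stand side by side in any order
- wide_press (a point): where to press: brass disc of 18 mm inlaid in the top of the wide lid, on its centre line, 25 mm from the lid's front edge and 121 mm from the hinge line. It moves with the lid (lid 146 mm from hinge to front edge, 112 mm wide, 10 mm thick)
- wide_hinge (a point): middle of the wide lid's hinge line, at the back of the box, level with the top face of the shut lid; fixed to the box, same axes. The hinge line runs along y. To the left of the boxes stands a tall bench vice: with the fingertips 330 mm above the bench, or higher, the hand passes over it
- wide_lid (a joint): lid angle, rad: 0 shut and latched; negative pressed in: clicks near -0.035 (4 mm down at the disc), bottoms at -0.05 (6 mm), at 3 to 5 N. Once clicked it does not latch again; a spring swings it up, front edge rising and going back, lifting the disc with about 2 N, to a firm stop at 0.96 (55 degrees), where it stays. Let go while low it flies up at about 4 rad/s
- narrow1_lid (a joint): lid angle of one of the two narrower boxes, of the same kind: 0 shut and latched, positive open; to be left shut
- narrow2_lid (a joint): lid angle of one of the two narrower boxes, of the same kind: 0 shut and latched, positive open; to be left shut

How it is judged:
On the way, in this order (a step that is already met when the one before it is completed fails the run):
1. the wide lid is pressed in by the fingers until it clicks (value of joint wide_lid below -0.025 rad and contact force between the fingers and wide_box above 0.5 N), for 0.05 s.
2. the rising lid is held by the fingers partway up (value of joint wide_lid between 0.15 and 0.85 rad and contact force between the fingers and wide_box above 0.2 N), for 0.1 s.
At the end, for the whole second after the job is handed in: the wide box's lid rests at its open stop (angle over 0.88 rad, not moving) and the lids of both narrow boxes are shut (under 0.05 rad) (value of joint wide_lid above 0.88 rad and velocity of joint wide_lid below 0.1 rad/s and value of joint each of narrow1_lid, narrow2_lid below 0.05 rad); the robot touches nothing.
It fails at once if the wide lid flies up (faster than 3 rad/s) (velocity of joint wide_lid above 3 rad/s).
It fails at once if a narrower box is opened (value of joint any of narrow1_lid, narrow2_lid above 0.05 rad).
It also fails if it takes over 38 s, if anything falls off the work surface, if the arm or the gripper's body presses on something with over 40 N, if the wrist force passes 120 N, or if a joint passes its speed limit or range.

## Working session

There is one attempt and no reset: what is moved stays moved. The work goes in short steps, Python scripts to look and compute and a tool call to move; the robot and the scene stay as the last step left them, time stands still between calls to the robot, and variables do not carry over. Pictures are saved under pics/ and viewed, and the job is handed in when it is done.

Besides the shell and the picture viewer there is one more tool, called after "Emit:" as name(argument=value, ...) on one line, values as JSON. send_rows: Moves the arm, as the interface text tells. Shifts and turns lie within -1 to 1; 1 stands for 600 mm of shift or 90 degrees of turn. Its arguments: {"type":"object","properties":{"deltas":{"type":"array","items":{"type":"array","items":{"type":"array","items":{"type":"number","minimum":-1,"maximum":1}}}}},"required":["deltas"]}

```bash
mkdir -p pics; ls; python3 - <<'E'
from station import *
import cv2,numpy as np
s=sense();print({k:np.round(v,3).tolist() for k,v in s.items()})
for n in ["scene","top"]:
    c=capture(n);cv2.imwrite(f"pics/{n}0.png",c["color"][:,:,::-1])
    np.savez(f"{n}0.npz",**c)
    for q in ["wide_press","wide_box","wide_hinge"]:
        for r in regions_of(n,q)[:3]: print(n,q,r["confidence"],r["centre"],r["region"].sum())
E
```

```text
pics
{'clock': 0.0, 'joint_pos': [1.066, 0.159, 1.598, 0.0, 1.386, -0.21], 'qd': [0.0, 0.002, -0.003, -0.001, 0.001, 0.001], 'tau': [-0.001, -38.555, -32.211, 0.07, 0.038, -0.0], 'eef_pos': [0.167, 0.55, 0.228], 'orientation': [-0.461, -3.107, 0.003], 'ft_force': [-0.294, -0.147, -0.024], 'moment': [0.026, 0.003, -0.043], 'width': 0.092}
scene wide_press 0.86 [265.1, 258.7] 4985
scene wide_box 0.75 [271.8, 275.6] 10326
scene wide_hinge 0.98 [270.7, 276.2] 10413
top wide_press 0.71 [239.3, 220.0] 4838
top wide_box 0.75 [240.1, 219.2] 7008
top wide_hinge 0.58 [236.7, 218.0] 7000
```

View pics/scene0.png

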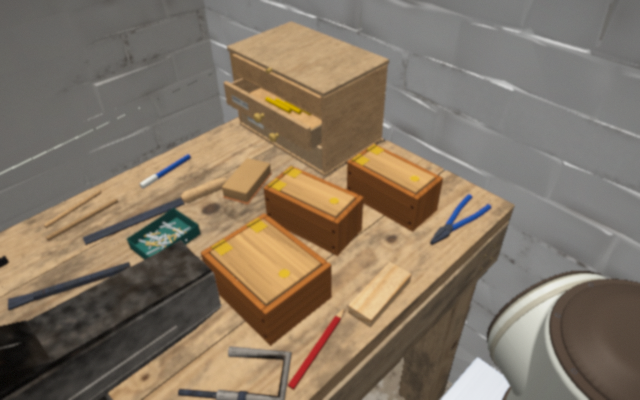

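View pics/top0.png

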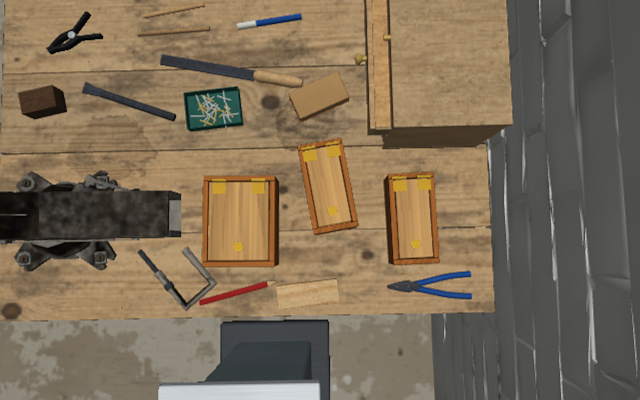

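The wide box is the leftmost: in the top image its corners are at about (203,177) and (278,266), with the disc near (238,248). In the scene image it is the front box, with its disc near (285,273). I'll measure the disc, hinges and outline next.

```bash
cat > h.py <<'E'
import numpy as np,cv2
def ray(c,p,z):
    K,R,t=c["camera_matrix"],c["R"],c["t"]
    d=R.T@np.linalg.solve(K,[p[0],p[1],1]);o=-R.T@t
    return o+d*(z-o[2])/d[2]
def proj(c,X):
    q=c["R"]@np.asarray(X)+c["t"];q=c["camera_matrix"]@q;return q[:2]/q[2]
E
python3 - <<'E'
from h import *
from station import *
for n,box in [("top",(195,165,285,275)),("scene",(195,205,340,345))]:
    c=dict(np.load(f"{n}0.npz")); 
    print(n,"cam",np.round(-c["R"].T@c["t"],3))
    im=c["color"]; hsv=cv2.cvtColor(im,cv2.COLOR_RGB2HSV)
    m=cv2.inRange(hsv,(20,150,150),(32,255,255))
    x0,y0,x1,y1=box
    k=np.zeros_like(m);k[y0:y1,x0:x1]=m[y0:y1,x0:x1]
    N,L,S,C=cv2.connectedComponentsWithStats(k)
    for i in range(1,N):
        if S[i,4]>8: print(C[i],S[i,4],np.round(ray(c,C[i],.087),4))
    cr=cv2.resize(im[y0:y1,x0:x1],None,fx=5 if n=="top" else 5,fy=5,interpolation=cv2.INTER_CUBIC)
    cv2.imwrite(f"pics/{n}crop.png",cr[:,:,::-1][:600])
c=dict(np.load("top0.npz"))
capture("top")
for r in regions_of("top","wide_box")[:1]+regions_of("top","wide_press")[:1]:
    cs,_=cv2.findContours(r["region"].astype(np.uint8),0,2);a=max(cs,key=cv2.contourArea)
    rr=cv2.minAreaRect(a);P=cv2.boxPoints(rr);print(rr);
    for p in P: print(np.round(ray(c,p,.086),4))
E
```

```text
top cam [ 0.421 -0.181  1.039]
[218.5 179.5] 28 [0.5453 0.019  0.087 ]
[257.825 179.   ] 40 [ 0.5446 -0.0545  0.087 ]
[218.73381295 188.05035971] 139 [0.5292 0.0186 0.087 ]
[257.93478261 187.12318841] 138 [ 0.5293 -0.0546  0.087 ]
[237.5 246.5] 76 [ 0.42   -0.0156  0.087 ]
scene cam [0.021 0.284 0.671]
[257.        225.2994012] 167 [ 0.5321 -0.056   0.087 ]
[221.95287958 247.22513089] 191 [0.5333 0.0168 0.087 ]
[283.80681818 273.04545455] 88 [ 0.4199 -0.0178  0.087 ]
((240.0, 220.5), (91.0, 76.0), 90.0)
[0.5546 0.0501 0.086 ]
[ 0.5514 -0.0922  0.086 ]
[ 0.3827 -0.0898  0.086 ]
[0.3856 0.0503 0.086 ]
((238.0, 220.0), (78.0, 60.0), 90.0)
[0.5431 0.0389 0.086 ]
[ 0.5405 -0.0734  0.086 ]
[ 0.3959 -0.0716  0.086 ]
[0.3982 0.0392 0.086 ]
```

View pics/topcrop.png

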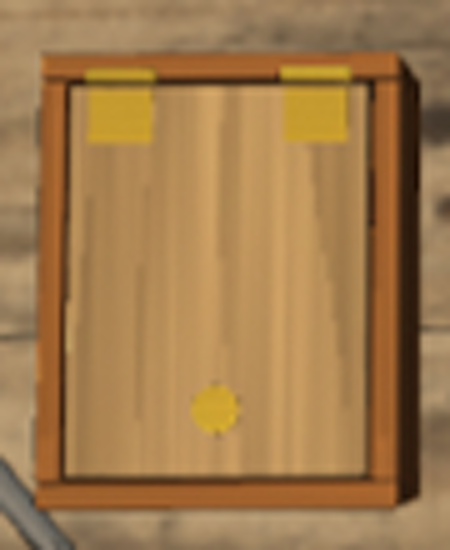

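The disc is at (0.420, -0.017), consistent between both cameras. The hinge is near (0.541, -0.0185) and the yaw is about -1°. Before choosing the hand yaw I'll check how near the vice is.

```bash
python3 - <<'E'
from h import *
c=dict(np.load("scene0.npz"));im=c["color"][200:400,0:300]
cv2.imwrite("pics/vs.png",cv2.resize(im,None,fx=2.6,fy=2.6,interpolation=2)[:,:,::-1])
t=dict(np.load("top0.npz"));im=t["color"][150:330,0:300]
cv2.imwrite("pics/vt.png",cv2.resize(im,None,fx=2.6,fy=2.6,interpolation=2)[:,:,::-1])
for z in (.1,.2,.25,.3): 
  print(z,ray(t,(182,192),z).round(3),ray(t,(182,237),z).round(3),[proj(c,ray(t,p,z)).round(0) for p in((182,192),(182,237),(170,192),(170,237))])
E
```

```text
0.1 [0.522 0.084 0.1  ] [0.439 0.083 0.1  ] [array([190., 268.]), array([222., 298.]), array([177., 276.]), array([209., 307.])]
0.2 [0.511 0.055 0.2  ] [0.437 0.055 0.2  ] [array([197., 215.]), array([229., 241.]), array([185., 221.]), array([216., 248.])]
0.25 [0.506 0.041 0.25 ] [0.436 0.041 0.25 ] [array([201., 184.]), array([232., 208.]), array([190., 191.]), array([221., 215.])]
0.3 [0.5   0.027 0.3  ] [0.435 0.027 0.3  ] [array([206., 152.]), array([237., 173.]), array([195., 157.]), array([225., 179.])]
```

View pics/vs.png

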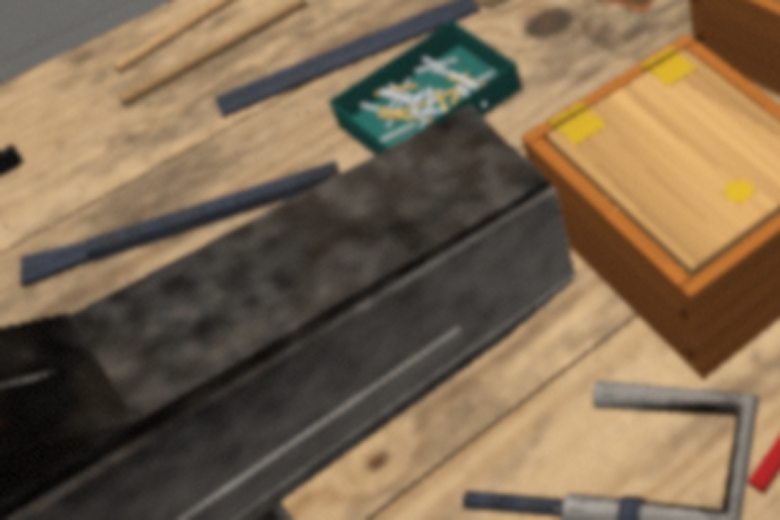

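View pics/vt.png

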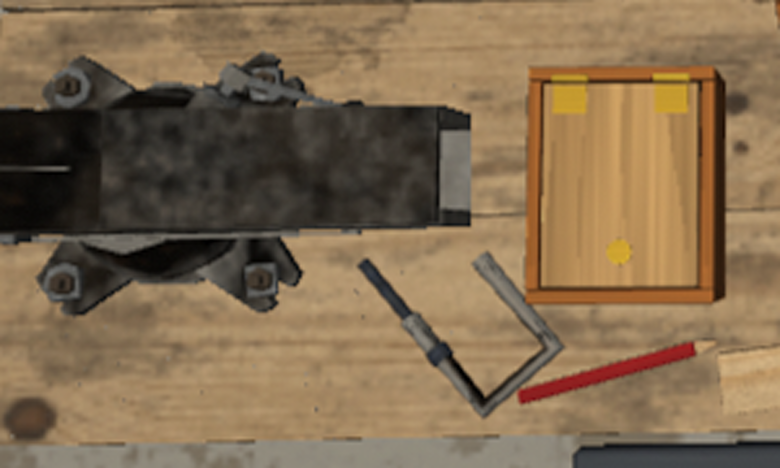

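The vice slide ends at about y=0.085, z=0.165, so I'll put the jaws along x, which keeps the body narrow in y. First I go up and over with the fingers closed.

Emit:
send_rows(deltas=[[[0,0,0,0,0,0.1,-1],[0,0,0,0,0,0.2,-1],[0,0,0,0,0,0.22,-1],[0,0,0,0,0,0.22,-1],[0,0,-0.08,0.04,-0.09,0.22,-1],[0,0,-0.16,0.09,-0.18,0.22,-1],[0,0,-0.24,0.13,-0.27,0.22,-1],[0,0,-0.32,0.17,-0.36,0.22,-1],[0,0,-0.4,0.21,-0.45,0.22,-1],[0,0,-0.48,0.26,-0.55,0.22,-1],[0,0,-0.56,0.3,-0.64,0.22,-1],[0,0,-0.64,0.34,-0.73,0.22,-1],[0,0,-0.72,0.38,-0.82,0.22,-1],[0,0,-0.78,0.41,-0.9,0.22,-1],[0,0,-0.82,0.438,-0.947,0.22,-1],[0,0,-0.82,0.438,-0.947,0.22,-1],[0,0,-0.82,0.438,-0.947,0.22,-1]]])

```text
clock: 2.68
eef_pos: [0.4291, -0.0173, 0.3589]
orientation: [-2.232, -2.207, 0.002]
ft_force: [0.1, -0.0, -0.8]
width: 0.0008
```

Emit:
send_rows(deltas=[[[0,0,0,0,0,-0.09,-1],[0,0,0,0,0,-0.18,-1],[0,0,0,0,0,-0.26,-1],[0,0,0,0,0,-0.33,-1],[0,0,0,0,0,-0.38,-1],[0,0,0,0,0,-0.406,-1],[0,0,0,0,0,-0.406,-1],[0,0,0,0,0,-0.406,-1]]])

```text
clock: 3.68
eef_pos: [0.4301, -0.0174, 0.1167]
orientation: [-2.232, -2.209, 0.0]
ft_force: [0.3, 0.5, 0.1]
width: 0.0003
```

```bash
python3 - <<'E'
from h import *
from station import *
s=sense();print(s["clock"],s["eef_pos"].round(4) if hasattr(s["eef_pos"],"round") else s["eef_pos"],s["ft_force"])
for n,b in [("scene",(180,100,380,350)),("wrist",None)]:
    c=capture(n)
    im=c["color"] if b is None else cv2.resize(c["color"][b[1]:b[3],b[0]:b[2]],None,fx=2.4,fy=2.4)
    cv2.imwrite(f"pics/{n}1.png",im[:,:,::-1])
E
```

```text
3.675 [ 0.4301 -0.0174  0.1167] [0.34958209 0.48336563 0.10386871]
```

View pics/scene1.png

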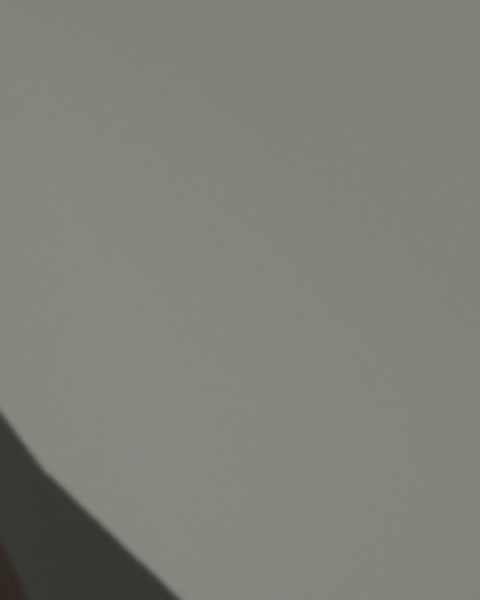

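View pics/wrist1.png

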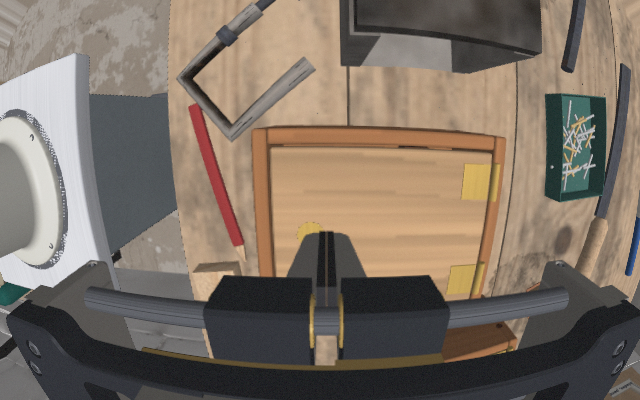

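The wrist view shows the fingertips beside and over the disc (309,230) and inside the lid outline. The scene camera is blocked by the arm. I'll descend carefully.

Emit:
send_rows(deltas=[[[0,0,0,0,0,-0.01,-1],[0,0,0,0,0,-0.018,-1],[0,0,0,0,0,-0.025,-1],[0,0,0,0,0,-0.027,-1],[0,0,0,0,0,-0.027,-1]]])

```text
clock: 4.4
eef_pos: [0.4301, -0.0176, 0.1006]
orientation: [-2.233, -2.208, 0.0]
ft_force: [-1.8, 0.8, 2.3]
width: 0.0001
```

Emit:
send_rows(deltas=[[[0,0,0,0,0,-0.0015,-1],[0,0,0,0,0,-0.003,-1],[0,0,0,0,0,-0.004,-1]]])

```text
clock: 4.78
eef_pos: [0.4301, -0.0176, 0.0983]
orientation: [-2.233, -2.209, 0.0]
ft_force: [-1.2, 0.0, 4.5]
width: 0.0001
```

Emit:
send_rows(deltas=[[[0,0,0,0,0,-0.001,-1],[0,0,0,0,0,-0.002,-1],[0,0,0,0,0,-0.0025,-1]]])

```text
clock: 5.15
eef_pos: [0.4302, -0.0176, 0.0967]
orientation: [-2.233, -2.209, 0.0]
ft_force: [-0.7, -0.5, 2.7]
width: 0.0006
```

Emit:
send_rows(deltas=[[[0,0,0,0,0,-0.0008,-1],[0,0,0,0,0,-0.0016,-1],[0,0,0,0,0,-0.0016,-1]]])

```text
clock: 5.52
eef_pos: [0.4302, -0.0176, 0.0959]
orientation: [-2.233, -2.209, 0.0]
ft_force: [-2.8, 0.4, 4.3]
width: 0.0004
```

Emit:
send_rows(deltas=[[[0,0,0,0,0,-0.001,-1],[0,0,0,0,0,-0.002,-1],[0,0,0,0,0,-0.002,-1]]])

```text
clock: 5.9
eef_pos: [0.4303, -0.0176, 0.0953]
orientation: [-2.233, -2.209, 0.001]
ft_force: [-4.5, 0.3, 10.1]
width: 0.0003
```

It has bottomed at 10 N, after the force drop that marks the click. Next I ease it up, following the lid's arc to about 0.5 rad.

Emit:
send_rows(deltas=[[[0,0,0,0,0,0.005,-1],[0,0,0,0,0,0.01,-1],[0,0,0,0,0,0.02,-1],[0,0,0,0.001,0,0.031,-1],[0,0,0,0.002,0,0.042,-1],[0,0,0,0.004,0,0.052,-1],[0,0,0,0.007,0,0.063,-1],[0,0,0,0.01,0,0.073,-1],[0,0,0,0.013,0,0.083,-1],[0,0,0,0.017,0,0.093,-1],[0,0,0,0.021,0,0.103,-1],[0,0,0,0.026,0,0.113,-1],[0,0,0,0.026,0,0.113,-1],[0,0,0,0.026,0,0.113,-1]]])

```text
clock: 7.65
eef_pos: [0.4458, -0.0176, 0.163]
orientation: [-2.233, -2.209, 0.001]
ft_force: [1.4, -0.1, 0.5]
width: 0.0004
```

```bash
python3 - <<'E'
from h import *
from station import *
for n in ["top","wrist"]:
    c=capture(n);cv2.imwrite(f"pics/{n}2.png",c["color"][:,:,::-1])
for i in range(4):
    capture("top");s=sense();print(s["clock"],np.round(s["ft_force"],2))
E
```

```text
7.8 [ 1.12 -0.41  0.77]
7.85 [ 1.1  -0.23  1.26]
7.9 [1.49 0.01 0.92]
7.95 [ 1.87 -0.55  1.08]
```

View pics/wrist2.png

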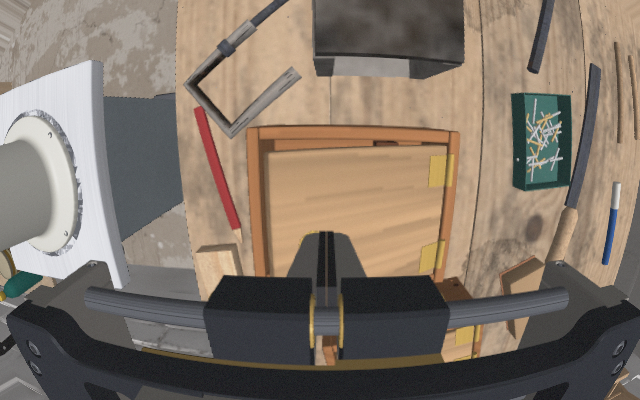

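View pics/top2.png

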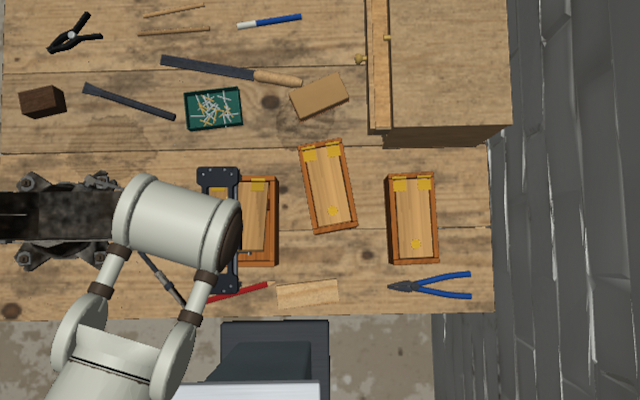

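The lid is held partway up at about 0.5 rad, and the contact force is about 1.5 N along its normal. I'll continue to just past the stop, then look.

Emit:
send_rows(deltas=[[[0,0,0,0.005,0,0.009,-1],[0,0,0,0.011,0,0.018,-1],[0,0,0,0.0175,0,0.027,-1],[0,0,0,0.024,0,0.0355,-1],[0,0,0,0.031,0,0.0435,-1],[0,0,0,0.039,0,0.051,-1],[0,0,0,0.047,0,0.0585,-1],[0,0,0,0.051,0,0.062,-1],[0,0,0,0.055,0,0.065,-1],[0,0,0,0.06,0,0.069,-1],[0,0,0,0.064,0,0.072,-1],[0,0,0,0.068,0,0.075,-1],[0,0,0,0.0725,0,0.078,-1],[0,0,0,0.077,0,0.081,-1],[0,0,0,0.082,0,0.084,-1],[0,0,0,0.09,0,0.09,-1],[0,0,0,0.1,0,0.1,-1],[0,0,0,0.1,0,0.1,-1]]])

```text
clock: 10.2
eef_pos: [0.5067, -0.0178, 0.2238]
orientation: [2.233, 2.209, 0.001]
ft_force: [-0.2, 0.5, 0.0]
width: 0.0005
```

```bash
python3 - <<'E'
from h import *
from station import *
for n in ["wrist"]:
    c=capture(n);cv2.imwrite(f"pics/{n}3.png",c["color"][:,:,::-1])
for i in range(3):
    capture("top");s=sense();print(s["clock"],np.round(s["ft_force"],2))
E
```

```text
10.3 [-0.06 -0.14  0.66]
10.35 [-0.81  0.99 -0.01]
10.4 [ 0.01 -0.26  0.98]
```

View pics/wrist3.png

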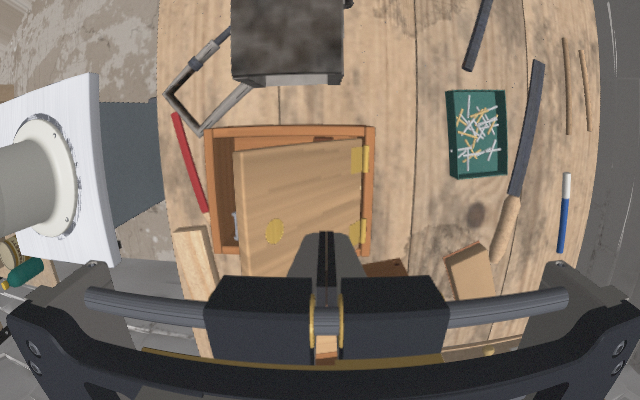

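Contact is gone and the lid stands open, with its disc visible at (274,230). I'll retreat upward and check the angle.

Emit:
send_rows(deltas=[[[0,0,0,0.01,0,0.06,-1],[0,0,0,0.01,0,0.14,-1],[0,0,0,0.01,0,0.2,-1],[0,0,0,0.01,0,0.23,-1],[0,0,0,0.01,-0.08,0.23,-1],[0,0,0,0.01,-0.16,0.23,-1],[0,0,0,0.01,-0.24,0.23,-1],[0,0,0,0.01,-0.32,0.23,-1],[0,0,0,0.01,-0.4,0.23,-1],[0,0,0,0.01,-0.4,0.23,-1],[0,0,0,0.01,-0.4,0.23,-1]]])

```text
clock: 11.78
eef_pos: [0.5114, -0.2569, 0.3598]
orientation: [-2.231, -2.207, 0.001]
ft_force: [0.1, 0.9, 0.1]
width: 0.0004
```

```bash
python3 - <<'E'
from h import *
from station import *
for n in ["scene","top"]:
    c=capture(n);cv2.imwrite(f"pics/{n}4.png",c["color"][:,:,::-1])
    for th in (.7,.8,.88,.96):
        print(n,th,[proj(c,[.541-r*np.cos(th),-.0185+y,.087+r*np.sin(th)]).round(1) for r,y in((.121,.0015),(.146,.057),(.146,-.055))])
    b=c["color"];m=cv2.inRange(cv2.cvtColor(b,cv2.COLOR_RGB2HSV),(20,150,130),(32,255,255))
    N,L,S,C=cv2.connectedComponentsWithStats(m)
    print([(C[i].round(1).tolist(),int(S[i,4])) for i in range(1,N) if S[i,4]>25])
s=sense();print(s["clock"],np.round(s["ft_force"],2))
E
```

```text
scene 0.7 [array([267. , 228.3]), array([244. , 247.1]), array([303.5, 207.7])]
scene 0.8 [array([262.9, 221.2]), array([238.5, 238. ]), array([298.6, 199.3])]
scene 0.88 [array([259.3, 215.6]), array([233.9, 230.8]), array([294.4, 192.6])]
scene 0.96 [array([255.6, 210.2]), array([229.1, 223.7]), array([289.9, 186.2])]
[([377.8, 150.2], 50), ([414.3, 178.1], 51)]
top 0.7 [array([230.2, 229.9]), array([195.2, 241.8]), array([262.4, 240.4])]
top 0.8 [array([229.2, 224.8]), array([193.6, 235.7]), array([261.5, 234.3])]
top 0.88 [array([228.4, 220.4]), array([192.3, 230.3]), array([260.8, 228.8])]
top 0.96 [array([227.7, 215.6]), array([191.2, 224.5]), array([260.2, 223. ])]
[([336.2, 152.5], 49), ([218.5, 179.5], 28), ([257.7, 179.0], 41), ([217.0, 184.7], 57), ([256.6, 184.5], 51), ([332.1, 210.2], 72), ([227.4, 215.3], 44)]
11.875 [0.12 0.55 0.64]
```

View pics/scene4.png

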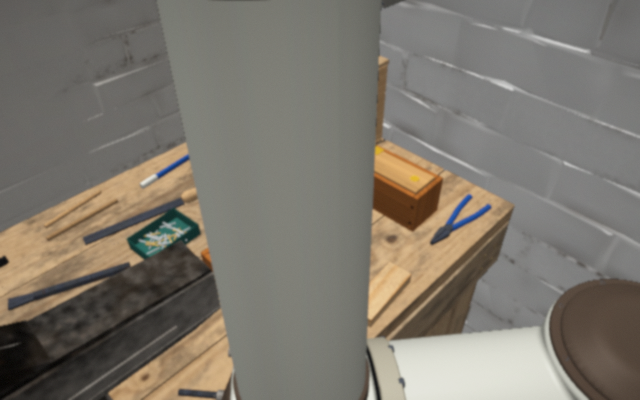

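View pics/top4.png

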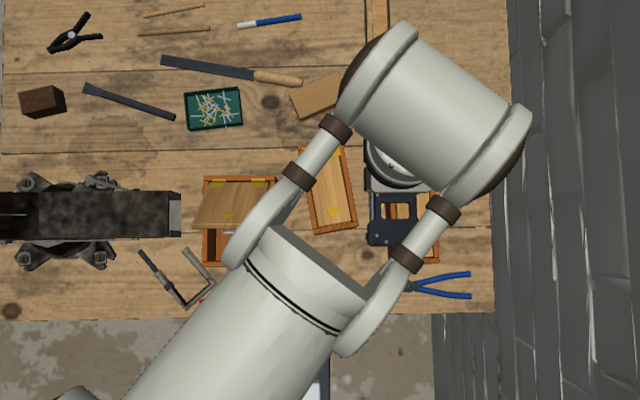

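In the top view the disc is at (227.4, 215.3). My model puts it at (227.7, 215.6) for 0.96 rad, so the lid is at its stop. The middle narrow box is shut, and the arm is clear with the force at noise level.

```bash
python3 -c "
from station import *
print(sign_off())"
```

```text
the job is handed in; nothing more can be done
None
```

The wide box (the leftmost one, beside the vice) is standing open and I handed the job in; the hand-in itself gives no verdict. The clock was at about 11.9 s of the 38 s.

**What I did**
- **Pressing:** I pressed the front of the lid with closed fingers. The force rose to about 4.5 N, dropped to 2.7 N, which I took as the click, and reached 10 N at the bottom.
- **Easing it up:** I followed the lid's arc at about 0.4 rad/s. At about 0.5 rad I paused and read roughly 1.5 N of contact. I then carried on to the stop and moved the hand clear.

**Last checks**
- **Wide lid:** in the top camera the disc was at (227.4, 215.3). The calculated position for 0.96 rad is (227.7, 215.6), so the lid is at its open stop.
- **Middle narrow box:** it showed shut in the top view.
- **Right narrow box:** it was mostly hidden by the hand in the last top view. It showed shut at 7.7 s and in the last scene picture, and the robot never touched it.
- **Force:** the reading on the hand was at noise level, under 1 N.
- **Not checked:** the arm blocked the scene camera's view of the wide box, so the final angle rests on the top view alone. I did not measure the lid's speed directly.

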